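# Snap a sample tube into the mixer's spring clips

### The arm

A 6-joint arm with a two-finger parallel gripper is mounted at the origin on the work surface. World frame = base frame: x ahead of the robot, y to its left, z up, the work surface at z = 0. Lengths are in mm, angles in rad, forces in N, time in s.
With the tool pointing down it reaches from about 275 to 825 mm from the base axis. Payload 5.2 kg.
Tool frame: the origin (TCP) lies at the very end of the fingers, on their centre line; the grasp point (between the pads) lies 19 mm behind it; z points along the fingers, y is the line along which they close (so a half turn about z gives the same grasp; the last joint's range is limited). The gripper opens to 93 mm and grips with 3 to 60 N. Pads are 15 mm wide; open, the fingers measure 128 mm over their backs; the gripper's body (75 mm by 188 mm) begins 65 mm behind the grasp point.
Start: joints at [0.924, 0.259, 1.535, -0, 1.348, -0.203], TCP at [236.136, 496.734, 218.653] pointing down, gripper open.
Joint ranges: [-3.14, 3.14], [-0.91, 2.08], [0.19, 2.58], [-1.22, 4.36], [0.22, 2.71], [-3.12, 3.12]. Speed limits (rad/s): [2.57, 2.57, 3.14, 3.14, 3.14, 3.14].

### API

Orientations are given as [roll, pitch, yaw] about the fixed x, y, z axes, in that order (R = Rz(yaw) Ry(pitch) Rx(roll)).
In Python, from bench import robot gives the robot as it stands. The module is installed in compiled form; this text tells all that it offers. Calls block until the motion is done:
- robot.move_ptp(position, orientation): joint-space move of the TCP to a pose.
- robot.move_linear(position, ori=None, speed=150, f_stop=None): straight line of the TCP; ori=None keeps the orientation; speed is the mean speed in mm/s. With f_stop (N) it stops when the force on the tool has changed by that much, and returns True; else False.
- robot.move_j(angles): joint-space move.
- robot.move_gripper(opening): opening from 0.0 (shut) to 1.0 (fully open); the grip force is fixed at half the most; returns when the fingers have stopped.
- robot.sleep(seconds).
- robot.inverse_kinematics(position, orientation): joint angles nearest the present ones, or None.
- robot.get_image(name): name is "scene" or "top" or "wrist"; returns a dict with "img" (420x560x3 uint8, blue, green, red), "fovy" (degrees; the focal length in pixels is half the picture's height over the tangent of half this angle, whatever the lens; pixels are square), "cx", "cy" (the principal point, pixels), "eye" and "orientation" of the camera in the world. Camera axes: x right, y down, z forward; pixel columns grow to the right and rows downward; lengths in mm; the calibration is good to about 2 mm. A picture is of the moment at which its call begins. There is no depth.
A pose or a line that the arm cannot do raises robot.MotionError and nothing moves.
- robot.hand_in(): hands the job in; it is judged then, once.
Readings, each from a call of its own:
- robot.current_t(): time.
- robot.current_qpos(): joint angles.
- robot.current_joint_vel(): joint speeds.
- robot.current_joint_efforts(): joint torques, N m.
- robot.current_tcp_pos(): TCP position.
- robot.current_eef_rot(): TCP orientation.
- robot.current_contact_force(): force on the tool from outside, world axes, zero at the start.
- robot.current_ft_torque(): the same for the moment, N m.
- robot.current_gripper_width(): opening from 0.0 (shut) to 1.0 (fully open).
- robot.current_finger_force(): force on a finger pad.
Only numpy, scipy, OpenCV 4.12 (cv2) and the standard library are available. Lean on these libraries where they do the work, as an engineer would, in place of code of your own. Each camera call takes 0.05 s, during which the arm holds its last target. There are 200 camera calls.

### The job

Take the big sample tube, the one that is both long and wide, and press it down into the two spring clips on top of the rocking mixer until both clips snap over it and it sits fully home, lying straight along the row of clips; the cap may point either way. Let go of it, and leave the other two tubes lying where they are.

Things in the scene. Friction and masses are not known exactly. Their poses are not given: they have to be found in the camera images.
- wide_tube: Tube to load: amber, long AND wide, lying on the bench. Round body 30 mm across, 94 mm long; white hexagonal cap (16 mm long) at +x, amber hexagonal foot (10 mm) at -x, both 34 mm across flats, so it does not roll. 40 to 65 g. Origin on its axis, mid-body, 17 mm above the bench at the start: grip there, across the body. x runs along the tube.
- clip_seat (a point): Where the wide tube's origin lies when home, on the fixed white mixer (160 x 120), 92 mm above the bench, 36 above its dark deck; x along the clips. Clips 31 mm either side along x, 12 wide, clear for fingers between. Each: two sprung leaves, noses 13 mm up with a 19 mm gap, lips flaring to 60 mm at 38 up. On the noses the tube rests 26 mm high; 10 to 20 N down snaps it in. 10 mm end play.
- slim_tube: Leave alone: amber tube of the same length (120 mm) but thin: body 17 mm across, cap and foot 22 mm. Lies on the bench. Origin on its axis, mid-body; x along it.
- short_tube: Leave alone: amber tube as wide as the one to load (30 mm) but short, 64 mm overall. Lies on the bench. Origin on its axis, mid-body; x along it.
Not all that is in view belongs to the job. Of the things like the part that bears clip_seat, leave any that is purple or yellow; of the rest the larger one is meant.

How it is judged (in metres and radians):
At the end, for the whole second after the job is handed in: The wide tube lies at rest, snapped home under both clips: its origin within 5 mm in height and 16 mm sideways of the seat point, its axis within 10 degrees of the row of clips (either way round) (z of wide_tube in the frame of clip_seat between -0.005 and 0.005 m and horizontal distance between wide_tube and clip_seat below 0.016 m and angle between the x axis of wide_tube and the x axis of clip_seat, either way round below 0.17 rad and linear speed of wide_tube below 0.02 m/s); the robot touches nothing.
It fails at once if the slim or the short tube was moved by more than 40 mm (distance of any of slim_tube, short_tube from where it was at the start of the episode above 0.04 m).
It also fails if it takes over 40 s, if anything falls off the work surface, if the arm or the gripper's body presses on something with over 40 N, if the wrist force passes 120 N, or if a joint passes its speed limit or range.

## Working session

There is one attempt and no reset: what is moved stays moved. The work goes in short steps, each a Python script; the robot and the scene stay as the last script left them, time stands still between calls to the robot, and variables do not carry over. Pictures are saved under pics/ and viewed, at most 10 in all, crops included, and the job is handed in when it is done.

```bash
mkdir -p pics; cat > h.py <<'E'
import numpy as np, cv2
from bench import robot
from scipy.spatial.transform import Rotation as R
def rot(c):
    o=np.array(c["orientation"]);return o if o.shape==(3,3) else R.from_euler('xyz',o).as_matrix()
def cast(c,uv,z):
    uv=np.atleast_2d(uv).astype(float);f=c["img"].shape[0]/2/np.tan(np.radians(c["fovy"])/2)
    d=np.c_[(uv[:,0]-c["cx"])/f,(uv[:,1]-c["cy"])/f,np.ones(len(uv))]@rot(c).T
    e=np.array(c["eye"]);return e+d*((z-e[2])/d[:,2])[:,None]
def proj(c,P):
    f=c["img"].shape[0]/2/np.tan(np.radians(c["fovy"])/2)
    q=(np.atleast_2d(P)-np.array(c["eye"]))@rot(c);return q[:,:2]/q[:,2:]*f+[c["cx"],c["cy"]]
E
python3 - <<'E'
from h import *
for n in("top","scene"):
    c=robot.get_image(n);cv2.imwrite(f"pics/{n}0.png",c["img"]);np.save(f"{n}0.npy",c,allow_pickle=True)
    print(n,c["fovy"],c["cx"],c["cy"],c["eye"],c["orientation"])
E
```

```text
top 47.502097990412565 272.2880474182768 199.00262612913386 [ 352.59260071 -125.93948607 1252.20906965] [-2.95902729 -0.00900728 -1.57456776]
scene 57.15251004821554 281.4604595415323 213.10882298464526 [1168.68140994 -407.80844393  988.17801516] [-2.51121887  0.00990853  1.14620417]
```

View pics/top0.png

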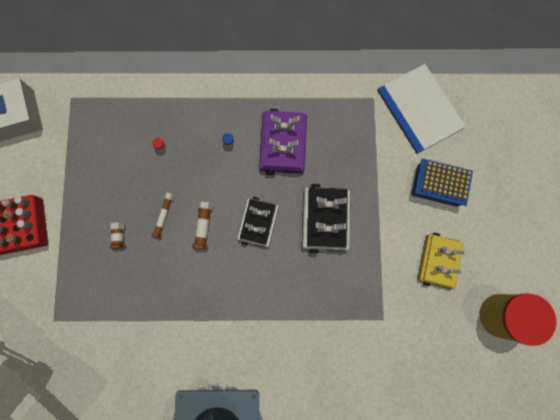

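View pics/scene0.png

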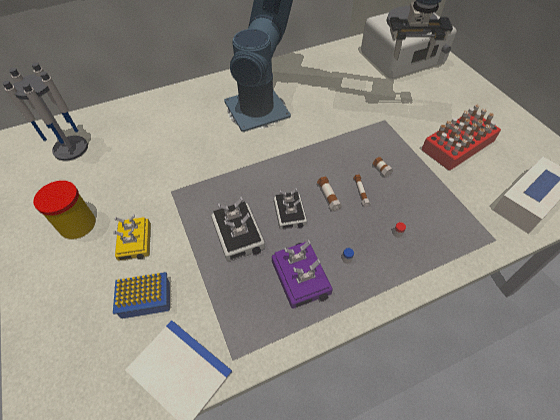

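Top view: the amber tubes are short at (117,236), slim at (162,216) and long-and-wide at (202,226), which is the one to load. The mixers are purple (284,141), yellow (442,261), small white (258,222) and large white (326,218). Purple and yellow are ruled out, so the larger white one is meant. I'll confirm this in a crop and measure.

```bash
python3 - <<'E'
from h import *
c=np.load("top0.npy",allow_pickle=True).item();im=c["img"]
cv2.imwrite("pics/crop.png",cv2.resize(im[170:270,90:370],None,fx=2.8,fy=2.8,interpolation=cv2.INTER_CUBIC))
hsv=cv2.cvtColor(im,cv2.COLOR_BGR2HSV)
for name,(x0,y0,x1,y1) in dict(wide=(188,190,218,262),slim=(146,185,180,245),short=(104,215,132,256)).items():
    s=hsv[y0:y1,x0:x1].astype(int)
    m=(((s[...,1]>90)&(s[...,2]>60))|(s[...,2]>140)).astype(np.uint8)
    am=((s[...,1]>110)&(s[...,2]>60))
    r=cv2.minAreaRect(cv2.findNonZero(m)+np.array([x0,y0]))
    b=cast(c,cv2.boxPoints(r),17); e=np.linalg.norm(b-np.roll(b,1,0),axis=1)[:2]
    i=np.argmax(e); ax=(b-np.roll(b,1,0))[i]
    print(name,r[0],cast(c,r[0],17).round(1),e.round(1),"axis deg",np.degrees(np.arctan2(ax[1],ax[0])).round(1))
# mixer dark decks
for n,(x0,y0,x1,y1) in dict(big=(298,180,356,256),small=(234,192,284,250)).items():
    s=hsv[y0:y1,x0:x1].astype(int); m=((s[...,2]>120)&(s[...,1]<70)).astype(np.uint8)
    r=cv2.minAreaRect(cv2.findNonZero(m)+np.array([x0,y0])); b=cast(c,cv2.boxPoints(r),50);d=b-np.roll(b,1,0)
    e=np.linalg.norm(d,axis=1)[:2]; ax=d[np.argmax(e)]
    print(n,r[0],cast(c,r[0],50).round(1),e.round(1),np.degrees(np.arctan2(ax[1],ax[0])).round(1))
E
```

```text
wide (200.96995544433594, 224.673828125) [[513.1  48.   17. ]] [ 36.5 123.9] axis deg -3.5
slim (161.6446990966797, 214.67909240722656) [[539.6 151.1  17. ]] [ 22.9 121.7] axis deg -13.2
short (117.0, 235.0) [[486.7 264.4  17. ]] [67.6 36.3] axis deg 3.3
big (327.09503173828125, 218.00453186035156) [[ 525.  -276.9   50. ]] [118.8 154.7] -3.6
small (257.38238525390625, 221.4706268310547) [[516.6 -99.5  50. ]] [ 83.2 111.1] -13.5
```

View pics/crop.png

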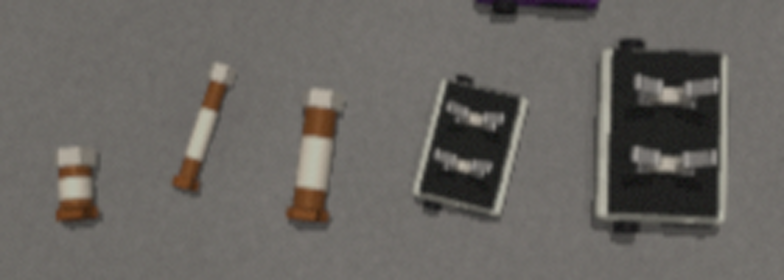

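The crop confirms both. The wide tube is at crop (315,155), and the larger white mixer is at crop (665,130) with clips at about (670,93) and (670,162). Next I'll take close wrist views of each.

```bash
python3 - <<'E'
from h import *
from math import pi
t=robot.current_t()
for n,p in dict(m1=[525,-277,320],m2=[465,-277,320],t1=[500,46,230]).items():
    robot.move_ptp(p,[pi,0,0]);robot.sleep(.3)
    c=robot.get_image("wrist");cv2.imwrite(f"pics/{n}.png",c["img"]);np.save(f"{n}.npy",c,allow_pickle=True)
    print(n,c["eye"],c["orientation"],robot.current_tcp_pos(),robot.current_t()-t, robot.current_qpos())
cv2.imwrite("pics/m12.png",cv2.resize(np.hstack([cv2.imread("pics/m1.png"),cv2.imread("pics/m2.png")]),(800,300)))
E
```

```text
m1 [ 601.42631118 -275.64621329  485.98144511] [ 2.86138622e+00 -3.42365932e-04 -1.57007802e+00] [ 525.09087612 -276.76047319  319.96811078] 3.275 [-6.72850226e-01  2.95260241e-01  1.24261659e+00  1.55913699e-05
  1.60378820e+00  8.97508588e-01]
m2 [ 541.98799551 -276.01301449  485.66084608] [ 2.86124586e+00 -5.28518923e-05 -1.57003407e+00] [ 465.57173241 -276.97982048  319.64930635] 3.975 [-7.42709423e-01  1.96648976e-01  1.37202075e+00  6.99159293e-05
  1.57337096e+00  8.27499678e-01]
t1 [576.49607556  46.06432558 396.1235653 ] [ 2.86165314e+00 -4.68394258e-04 -1.57210627e+00] [500.19264043  45.31727657 230.07495591] 5.6000000000000005 [-1.32032020e-01  1.64329308e-01  1.62715220e+00 -7.65789549e-05
  1.34995558e+00  1.43995284e+00]
```

View pics/m1.png

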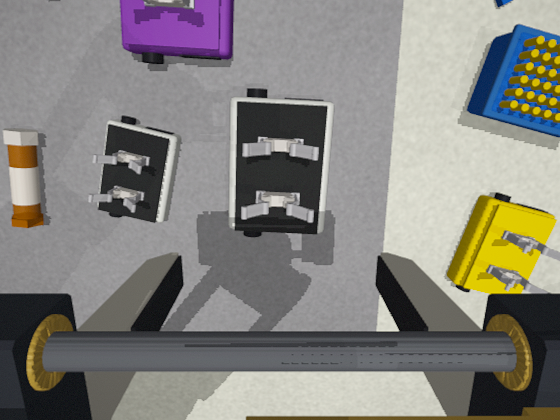

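View pics/t1.png

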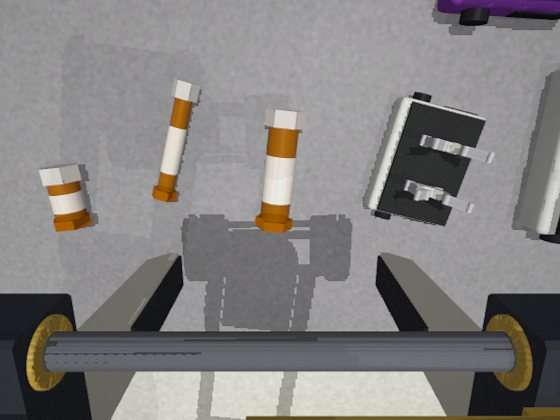

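m1 shows the big white mixer with its deck at about (280,165) and clips at (280,147) and (277,200). t1 shows the wide tube from (283,110) at the cap to (274,230) at the foot. Next I'll measure both.

```bash
python3 - <<'E'
from h import *
c=np.load("t1.npy",allow_pickle=True).item();im=c["img"]
x0,y0,x1,y1=248,100,308,240
s=cv2.cvtColor(im,cv2.COLOR_BGR2HSV)[y0:y1,x0:x1].astype(int)
m=(((s[...,1]>120)&(s[...,2]>60))|(s[...,2]>185)).astype(np.uint8)
n,l,st,_=cv2.connectedComponentsWithStats(cv2.morphologyEx(m,cv2.MORPH_CLOSE,np.ones((5,5))))
k=1+np.argmax(st[1:,4]);print(st[k])
p=cv2.findNonZero((l==k).astype(np.uint8)).reshape(-1,2)+[x0,y0]
# body axis: row mid-points between rows 135..205 
mid=np.array([[p[p[:,1]==v,0].min()/2+p[p[:,1]==v,0].max()/2,v] for v in range(138,206)])
w=[np.ptp(p[p[:,1]==v,0])+1 for v in (145,170,200)]
A=cast(c,mid,17);vx,vy,ax,ay=cv2.fitLine(A[:,:2].astype(np.float32),cv2.DIST_HUBER,0,.01,.01).ravel()
u=np.array([vx,vy])*np.sign(vx)
e=cast(c,p,34)[:,:2]@u; lo,hi=e.min(),e.max()
o=np.array([ax,ay]);o=o+u*((lo+hi)/2-3-o@u)
print("tube",o,"len",hi-lo,"deg",np.degrees(np.arctan2(u[1],u[0])),"w px",w, "px width mm",[np.ptp(cast(c,[[0,v],[q,v]],20)[:,1]) for q,v in zip(w,(145,170,200))])
for nm,(x0,y0,x1,y1) in dict(m1=(226,92,336,238),m2=None or (0,0,560,280)).items():
    c=np.load(nm+".npy",allow_pickle=True).item();im=c["img"]
    if nm=="m2":
        q=proj(c,[[460,-350,56],[600,-210,56]]);print(q)
        x0,y0=np.maximum(q.min(0),0).astype(int);x1,y1=q.max(0).astype(int)
    g=im[y0:y1,x0:x1].max(2)
    d=cv2.morphologyEx((g<60).astype(np.uint8),cv2.MORPH_OPEN,np.ones((5,5)))
    n,l,st,_=cv2.connectedComponentsWithStats(d);k=1+np.argmax(st[1:,4])
    h=cv2.convexHull(cv2.findNonZero((l==k).astype(np.uint8))+np.array([x0,y0]))
    W=cast(c,h.reshape(-1,2),56)[:,:2].astype(np.float32);r=cv2.minAreaRect(W);print(nm,"deck",r)
    ins=np.zeros(im.shape[:2],np.uint8);cv2.fillConvexPoly(ins,h,1);ins=cv2.erode(ins,np.ones((3,3)))
    b=((im.max(2)>95)&(ins>0)).astype(np.uint8)
    n,l,st,ce=cv2.connectedComponentsWithStats(b)
    for i in range(1,n):
        if st[i,4]>40:
            x,y,w,hh,a=st[i];print(st[i],ce[i].round(1),"mid@130",cast(c,[[x+w/2-.5,ce[i][1]]],130).round(1),"w",np.ptp(cast(c,[[x,y],[x+w,y]],130)[:,1]).round(1))
E
python3 - <<'E'
import cv2
a=cv2.imread('pics/m1.png')[85:245,215:345];b=cv2.imread('pics/m2.png')[5:165,215:345]
cv2.imwrite('pics/mm.png',cv2.resize(cv2.hconcat([a,b]),None,fx=3,fy=3,interpolation=cv2.INTER_CUBIC))
E
```

```text
[   7   10   44  123 3369]
tube [507.87236492  46.24812034] len 119.8727709093842 deg -5.8000517 w px [np.int64(30), np.int64(27), np.int64(27)] px width mm [np.float64(29.657130303494114), np.float64(27.184854889942017), np.float64(27.801737010274394)]
m1 deck ((523.1622924804688, -275.0422058105469), (98.10570526123047, 155.66709899902344), 87.15989685058594)
[ 242  136   77   25 1162] [280.3 147.7] mid@130 [[ 561.6 -276.7  130. ]] w 71.6
[ 241  191   73   32 1273] [277.3 205.4] mid@130 [[ 505.5 -273.9  130. ]] w 70.7
[262 232  36   4  73] [275.3 233.4] mid@130 [[ 476.5 -276.3  130. ]] w 36.0
[[342.89139168 177.15395967]
 [216.42492248  46.0543965 ]]
m2 deck ((540.954833984375, -276.1031494140625), (98.70541381835938, 119.4634780883789), 87.74556732177734)
[ 240   76   81   21 1181] [280.1  86.3] mid@130 [[ 556.7 -276.9  130. ]] w 72.1
[239 139  75  18 808] [270.8 147.4] mid@130 [[ 502.3 -273.2  130. ]] w 69.9
```

View pics/mm.png

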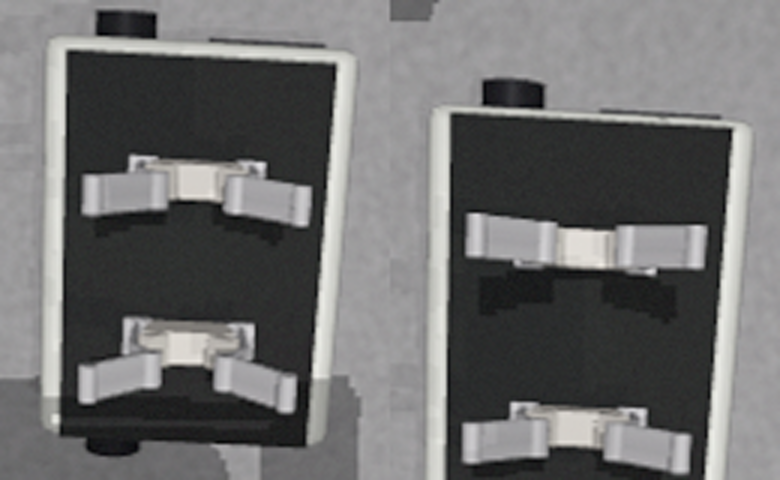

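Both panels show each clip's two leaves; the outer lip ends can be matched between the two views, so I'll triangulate them.

```bash
python3 - <<'E'
from h import *
c1,c2=[np.load(n+".npy",allow_pickle=True).item() for n in("m1","m2")]
def P(c):
    f=210/np.tan(np.radians(c["fovy"])/2);K=np.array([[f,0,c["cx"]],[0,f,c["cy"]],[0,0,1]]);Rt=rot(c).T
    return K@np.c_[Rt,-Rt@np.array(c["eye"])]
a=np.array([[242.7,150],[317.7,153.3],[241.7,213.3],[312.7,216.3],
 [215+197/3,85+183/3],[215+187/3,85+348/3]])
b=np.array([[241,83],[319.7,87.3],[240,152.7],[314.7,156.3],
 [215+(585-390)/3,5+247/3],[215+(578-390)/3,5+426/3]])
X=cv2.triangulatePoints(P(c1),P(c2),a.T,b.T);X=(X[:3]/X[3]).T;print(X.round(1))
F,N=(X[0]+X[1])/2,(X[2]+X[3])/2;print(F,N,(F+N)/2,np.linalg.norm((F-N)[:2]),np.degrees(np.arctan2(*(F-N)[[1,0]])))
F,N=X[4],X[5];print((F+N)/2,np.linalg.norm((F-N)[:2]),np.degrees(np.arctan2(*(F-N)[[1,0]])))
for c,p in((c1,a),(c2,b)):print(cast(c,p[:4],130).round(1).tolist(),cast(c,p[4:],76).round(1).tolist())
E
```

```text
[[ 559.4 -241.9  130.8]
 [ 556.  -312.6  127.5]
 [ 497.3 -239.2  129.9]
 [ 493.8 -309.6  128.3]
 [ 557.8 -277.3   80.4]
 [ 497.3 -274.3   81. ]]
[ 557.71281257 -277.26922429  129.12169747] [ 495.5889399  -274.38140596  129.11555358] [ 526.65087623 -275.82531512  129.11862552] 62.190956343422656 -2.661469289349426
[ 527.52724089 -275.79614848   80.7030095 ] 60.53336556317197 -2.834455812917442
[[559.3, -241.7, 130.0], [556.3, -312.2, 130.0], [497.4, -239.1, 130.0], [494.3, -309.1, 130.0]] [[557.3, -277.6, 76.0], [496.0, -274.0, 76.0]]
[[559.5, -242.0, 130.0], [555.9, -312.5, 130.0], [497.4, -239.4, 130.0], [494.0, -309.7, 130.0]] [[557.9, -277.0, 76.0], [496.7, -274.6, 76.0]]
```

The lips come out at z≈129 (expected 130) and the spacing at 62 mm, so the measurement holds. The seat is at (526.8, -275.8) with yaw -2.7°. Next I'll grasp the tube.

```bash
python3 - <<'E'
from h import *
from math import pi
y=np.radians(-5.8)
robot.move_gripper(1.0)
robot.move_ptp([507.9,46.2,80],[pi,0,y])
print("f",robot.move_linear([507.9,46.2,3],speed=100,f_stop=8),robot.current_tcp_pos())
robot.move_gripper(0.0)
print(robot.current_gripper_width()*93,robot.current_finger_force(),robot.current_tcp_pos())
robot.move_linear([507.9,46.2,230],speed=150)
print(robot.current_gripper_width()*93,robot.current_finger_force(),robot.current_contact_force(),robot.current_ft_torque())
robot.move_ptp([526.8,-275.8,230],[pi,0,np.radians(-2.7)]);robot.sleep(.3)
c=robot.get_image("wrist");cv2.imwrite("pics/held.png",c["img"]);np.save("held.npy",c,allow_pickle=True)
print(robot.current_tcp_pos(),robot.current_contact_force(),robot.current_t())
E
```

```text
f False [508.5888089   46.1274204    3.69039623]
29.52753831032056 29.994302988052368 [507.8734656   46.17247007   2.97504635]
29.086496977638213 29.994283318519592 [-1.3978377   0.09323375 -1.53881457] [ 0.02736196  0.11509149 -0.01359874]
[ 527.07719023 -275.02348028  230.2141705 ] [-0.26426528  0.25804822 -0.3965368 ] 11.7417
```

View pics/held.png

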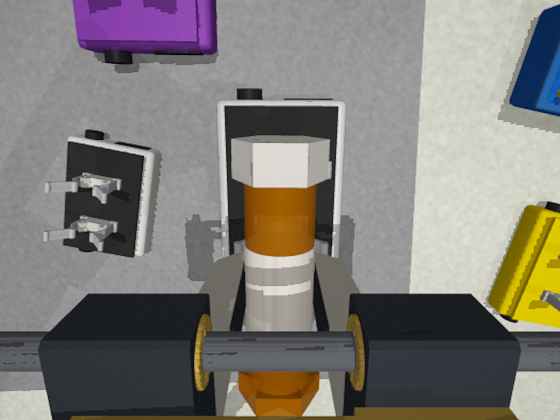

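The tube is held straight, with the cap end at (282,137). Next I'll check where it lies in the grip, then press it in.

```bash
python3 - <<'E'
from h import *
from math import pi
c=np.load("held.npy",allow_pickle=True).item()
y=np.radians(-2.7);u=np.array([np.cos(y),np.sin(y)]);S=np.array([526.8,-275.8])
print("cap end along tube (exp 63):",(cast(c,[282,137],261)[0,:2]-robot.current_tcp_pos()[:2])@u)
robot.move_linear([*S,125],speed=120)
f0=np.array(robot.current_contact_force())
for z in (108,102,97,92,87,82,78,76):
    s=robot.move_linear([*S,z],speed=30,f_stop=50);robot.sleep(.1)
    print(z,s,np.round(robot.current_tcp_pos(),1),np.round(np.array(robot.current_contact_force())-f0,1),round(robot.current_t(),1))
    if s:break
print(robot.current_gripper_width()*93)
E
```

```text
cap end along tube (exp 63): 64.88959490906103
108 False [ 526.9 -275.9  108.2] [0.2 0.6 0.8] 13.6
102 False [ 527.7 -276.4  103.3] [0.5 0.8 7. ] 14.0
97 False [ 529.  -277.1   99.9] [-0.1  0.6 13.5] 14.4
92 False [ 529.2 -276.9   94.4] [ 2.   1.8 11. ] 14.9
87 False [ 527.2 -276.    86.9] [ 4.1 -0.6  0.3] 15.3
82 False [ 525.7 -275.2   80.4] [  1.8  -1.3 -10.1] 15.7
78 False [ 526.3 -276.1   77.9] [-3.7 -3.2 -4.2] 16.1
76 False [ 526.4 -276.1   77.8] [-5.4 -0.7  8.3] 16.4
29.263609330267744
```

The force rose to 13.5 N, then reversed as the clips snapped over at the expected height. The firm stop came at TCP 77.8, which puts the tube at about z=92. Next I'll release and look.

```bash
python3 - <<'E'
from h import *
from math import pi
robot.move_gripper(1.0);robot.sleep(.2)
robot.move_linear([526.8,-275.8,230],speed=150)
robot.move_ptp([466,-275.8,320],[pi,0,0]);robot.sleep(.4)
c=robot.get_image("wrist");cv2.imwrite("pics/end.png",c["img"][0:260,130:430].repeat(2,0).repeat(2,1))
print(proj(c,[[526.8,-275.8,92]])-[130,0],np.round(robot.current_contact_force(),1),robot.current_t())
y=np.radians(-2.7);u=np.array([np.cos(y),np.sin(y),0]);S=np.array([526.8,-275.8,109])
print((proj(c,[S+63*u,S-57*u])-[130,0])*2)
E
```

```text
[[150.35923737 119.11771555]] [ 0.3 -0.3 -0.5] 19.8833
[[307.43079491  99.67175631]
 [295.33833797 355.29954563]]
```

View pics/end.png

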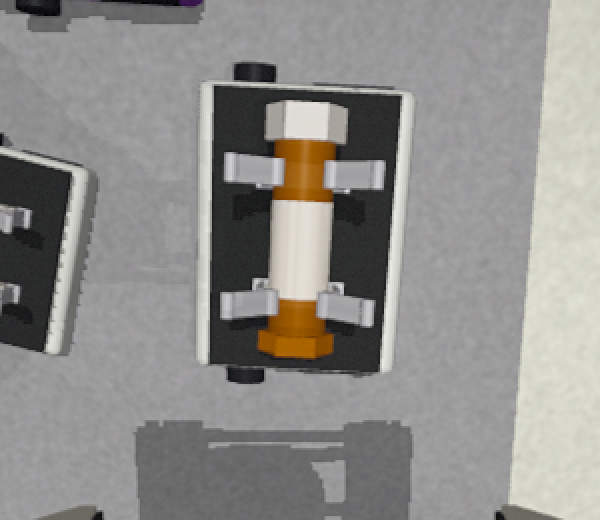

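The tube lies straight under both clips. Its cap end is at (307,101) and its foot end at (295,357), against predicted rows of 100 and 355. The clip leaves overlap the body on both sides, and the gripper is clear.

```bash
python3 -c "
from bench import robot
print(robot.hand_in())"
```

```text
the job is handed in; nothing more can be done
None
```

The wide tube is snapped home under both clips of the larger white mixer and released; the job was handed in after about 20 s, the other two tubes were not touched, and no verdict came back.

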